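Clear the decapping tote and gather its caps in the pouring corner

TASK

One capped sample tube is still standing in the tote among the loose screw caps: without tipping it over, stand it in a free well of the tube rack, pushed fully home, and let go of it. Then take the tote by its rim and raise the side away from the pouring corner until all five loose caps have slid together into that corner, spilling none, and keep holding the tote tilted there so that I can scoop them out: finish while still holding it, off the other things on the bench, which all stay where they are.

Things in the scene. Friction and masses are not known exactly. Their poses are not given: they have to be found in the camera images.
- tote: shallow pale grey plastic tote on the bench, 220 (own x) x 160 (own y) x 48 mm, 0.28 to 0.46 kg, walls and floor 4 mm thick, with a turned-over rim. Its -x, -y corner is the pouring corner, cut off at 45 degrees from (-65, -80) to (-110, -35) mm by a lower wall (34 mm) with a flared lip; the other corners are square. Origin: centre of the underside of the full rectangle, z up
- tote_rim (a point): middle of the +x side's rim, at half its depth: (112, 0, 42) mm in the tote's axes. Wall and rim together are a solid edge 12 mm thick (own x 106 to 118) and 12 mm deep (36 to 48 mm up), along the full length of that side; the +y side has the same edge (own y 76 to 88), and so have the -x and -y sides up to the pouring corner
- tote_rock (a point): middle of the 64 mm long bottom edge under the pouring corner's cut wall, on the underside: (-87.5, -57.5, 0) mm in the tote's axes; the tote rocks on this edge when the opposite corner is lifted
- tote_spout (a point): foot of the pouring corner's cut wall: middle of that wall on the inner floor, (-84.7, -54.7, 4) mm in the tote's axes. Steel caps slide on the smooth floor at a slope of about 10 to 15 degrees; along the walls towards this point they may need up to about 27 degrees
- tote_far_corner (a point): the tote's square corner diagonally opposite the pouring corner, on the underside: (110, 80, 0) mm in the tote's axes
- cap0: one of five loose steel screw caps on the tote's floor, 22 mm across, 14 mm high, 12 g; origin at the centre of its underside, z along its axis
- cap1: one of five loose steel screw caps on the tote's floor, 22 mm across, 14 mm high, 12 g; origin at the centre of its underside, z along its axis
- cap2: one of five loose steel screw caps on the tote's floor, 22 mm across, 14 mm high, 12 g; origin at the centre of its underside, z along its axis
- cap3: one of five loose steel screw caps on the tote's floor, 22 mm across, 14 mm high, 12 g; origin at the centre of its underside, z along its axis
- cap4: one of five loose steel screw caps on the tote's floor, 22 mm across, 14 mm high, 12 g; origin at the centre of its underside, z along its axis
- tube: capped sample tube that stands upright on the tote's floor among the loose caps: white body 16 mm across with a flat foot narrowed to 14.4 mm over its last 3 mm, steel screw cap 22 mm across from 86 to 100 mm above the foot, 100 mm tall in all, 24 to 42 g; origin at the centre of its foot, z up along it
- rack: aluminium tube rack fixed to the bench, a solid block 160 (own x) x 88 (own y) x 60 mm with 2 rows of 4 round wells, 18.2 mm wide, 2 mm chamfer, 50 mm deep (bottoms 10 mm above the bench), 36 mm apart both ways. The 3 wells nearest its own -x, -y corner hold stored tubes of the same kind, tops 110 mm above the bench; 5 are free. Origin: centre of the underside
- rack_hole2 (a point): mouth of a free well, at its centre in the rack's top face (18, -18, 60 mm in the rack's axes)
- rack_hole3 (a point): mouth of a free well, at its centre in the rack's top face (54, -18, 60 mm in the rack's axes)
- rack_hole5 (a point): mouth of a free well, at its centre in the rack's top face (-18, 18, 60 mm in the rack's axes)
- rack_hole6 (a point): mouth of a free well, at its centre in the rack's top face (18, 18, 60 mm in the rack's axes)
- rack_hole7 (a point): mouth of a free well, at its centre in the rack's top face (54, 18, 60 mm in the rack's axes)
- stored0: stored tube like the other one, standing in the rack's well at (-54, -18) mm of the rack's axes; to be left alone; origin at its foot
- stored1: stored tube like the other one, standing in the rack's well at (-18, -18) mm of the rack's axes; to be left alone; origin at its foot
- stored2: stored tube like the other one, standing in the rack's well at (-54, 18) mm of the rack's axes; to be left alone; origin at its foot
- tip_box: blue pipette-tip box with white top, 123 x 88 mm, 62 mm high, to be left alone; origin under its centre
- reagent: amber reagent bottle, 64 mm across, 135 mm high, to be left alone; origin under its centre
- microplate: white 96-well plate lying flat on the bench, 128 x 86 mm, 14 mm high, to be left alone; origin under its centre

How it is judged:
By the outcome, as a careful person would: the job done as asked, in the order asked, and still so for the second after the job is handed in, while the arm keeps its last pose, push and grip.
It also fails if it takes over 54 s, if anything falls off the work surface, if the arm or the gripper's body presses on something with over 40 N, if the wrist force passes 120 N, or if a joint passes its speed limit or range.

ROBOT

A 7-joint arm with a two-finger parallel gripper is mounted at the origin on the work surface. World frame = base frame: x ahead of the robot, y to its left, z up, the work surface at z = 0. Lengths are in m, angles in rad, forces in N, time in s.
With the tool pointing down it reaches from about 0.4 to 0.9 m from the base axis. Payload 5.6 kg.
Tool frame: the origin (TCP) lies on the centre line of the jaws, within the pads' length; the fingertips stand 19 mm ahead of it and the grasp point (between the pads) is the TCP; z points along the fingers, y is the line along which they close (so a half turn about z gives the same grasp; the last joint's range is limited). The gripper opens to 92 mm and grips with 3 to 60 N. Pads are 20 mm wide; open, the fingers measure 128 mm over their backs; the gripper's body (75 mm by 189 mm) begins 69 mm behind the grasp point.
Start: joints at [1.22, 0.468, -0.012, 1.603, 0.006, 1.071, -0.056], TCP at [0.197, -0.619, 0.234] pointing down, gripper open.
Joint ranges: [-2.53, 2.53], [-0.31, 2.02], [-1.57, 1.55], [0.28, 2.44], [-1.29, 4.43], [0.15, 1.84], [-2.92, 2.92]. Speed limits (rad/s): [2.57, 2.57, 3.14, 3.14, 3.14, 3.14, 3.14].

INTERFACE

Orientations are given as a rotation vector (axis times angle).
In Python, from workcell import manip, eyes gives the robot as it stands.
- The arm moves only by the tool servo_tool, never from a script. Its argument "deltas" is text: rows parted by semicolons, each of 5 numbers parted by spaces: the shift along the world's x, y, z in m, then the turn about the world's z in rad, then the opening in per cent of the stroke, from 0 (shut) to 100 (fully open). A call has 1 to 12 rows; each row shifts and turns the commanded pose from where the row before left it; what a row does not reach is not made up. A row lasts 1/8 s, in which the tool goes at most 62.5 mm and 10.7 degrees, less where a joint would pass 70% of its speed; a pose out of reach is approached as far as the arm can. A call is refused whole if a number of a shift passes 0.0625 or a number of a turn 0.188, either way. A call with a gripper value outside its range is refused whole. The fingers move at their own pace and stop on an object; the grip force is fixed at half the most. Time passes only in rows, so rows that do not move let the fingers close. It gives the time, the measured TCP pose, the force, the opening and the grip force at its end, in the units of the state.
- manip.state(): the state, without advancing time (a new reading comes with each control period).
- eyes.snapshot(name): name is "side" or "top"; returns the picture (384x512x3 uint8, red, green, blue); there is no depth.
- eyes.camera_model(name): a dict with "mtx" (3x3 intrinsics, pixels), "rvec" (rotation vector, rad) and "tvec" (3), from world to camera coordinates, as OpenCV has them. Camera axes: x right, y down, z forward; pixel columns grow to the right and rows downward; lengths in m; the calibration is good to about 2 mm. A picture is of the moment at which its call begins. camera_model takes no time and is no camera call.
- manip.close_job(): hands the job in; it is judged then, once.
Trained networks look in the newest picture that a camera, given by its name, has taken for a name from the list of things; names that differ only in an ending like _2 or _b are one class to them, and where a whole thing is asked for, a point or a joint stands for the part that bears it (a point fixed in the world has none). Each returns a list of dicts, best first, with "p" (0 to 1); they miss things now and then, are a little off and sometimes report something else, mostly with a low value. They report only what shows in the picture. A call takes as long as a camera call.
- eyes.look_for(camera, target): "uv" ([column, row] in pixels, amid what is visible of it).
- eyes.trace(camera, target): "region" (384x512 bool, what is visible of it) and "uv" ([column, row] in pixels, amid what is visible of it).
- eyes.landmark_of(camera, target): "uv" ([column, row] in pixels: a listed point, or the origin of a listed thing).
The state is a dict: "time": time; "joint_positions": joint angles; "dq": joint speeds; "tau": joint torques, N m; "ee_pos": TCP position; "eef_rot": TCP orientation; "force": force on the tool from outside, world axes, zero at the start; "ft_torque": the same for the moment, N m; "gripper_width": opening from 0.0 (shut) to 1.0 (fully open); "grip_force": force on a finger pad.
Only numpy, scipy, OpenCV 4.12 (cv2) and the standard library are available. Lean on these libraries where they do the work, as an engineer would, in place of code of your own. Each camera call takes 0.05 s, during which the arm holds its last target. There are 200 camera calls.

## Working session

There is one attempt and no reset: what is moved stays moved. The work goes in short steps, Python scripts to look and compute and a tool call to move; the robot and the scene stay as the last step left them, time stands still between calls to the robot, and variables do not carry over. Pictures are saved under pics/ and viewed, at most 10 in all, crops included, and the job is handed in when it is done.

Besides the shell and the picture viewer there is one more tool, called after ">>>" as name(argument=value, ...), one argument or row to a line, values as JSON. servo_tool: Moves the arm, as the interface text tells. Its arguments: {"type":"object","properties":{"deltas":{"type":"string"}},"required":["deltas"]}

```bash
mkdir -p pics; ls
cat > h.py <<'E'
import numpy as np, cv2
from workcell import manip, eyes
def cam(n):
    m=eyes.camera_model(n); R=cv2.Rodrigues(np.array(m["rvec"],float))[0]
    return np.array(m["mtx"],float),R,np.array(m["tvec"],float).ravel()
def at_z(n,uv,z):
    K,R,t=cam(n); d=R.T@np.linalg.inv(K)@[uv[0],uv[1],1]; c=-R.T@t
    return c+d*(z-c[2])/d[2]
def proj(n,P):
    K,R,t=cam(n); q=(R@np.atleast_2d(P).T).T+t; q=q@K.T; return q[:,:2]/q[:,2:]
def save(n,f):
    im=eyes.snapshot(n); cv2.imwrite(f,im[:,:,::-1]); return im
def tri(a,b):
    A=[];B=[]
    for n,uv in (("top",a),("side",b)):
        K,R,t=cam(n); P=K@np.c_[R,t]
        for i in (0,1): r=P[i]-uv[i]*P[2]; A.append(r[:3]);B.append(-r[3])
    X=np.linalg.lstsq(np.array(A),np.array(B),rcond=None)[0]; return X
E
python3 - <<'E'
from h import *
a=save("top","pics/t0.png");b=save("side","pics/s0.png")
for n in ("top","side"):
    K,R,t=cam(n);print(n,(-R.T@t).round(3),R[2].round(3))
Z=dict(tote=0,tote_rim=.042,tote_rock=0,tote_spout=.004,tote_far_corner=0,tube=.004,rack=0,rack_hole2=.06,rack_hole3=.06,rack_hole5=.06,rack_hole6=.06,rack_hole7=.06,cap0=.004,tip_box=0,reagent=0,microplate=0,stored0=.01)
for k,z in Z.items():
    for n in("top","side"):
        for d in eyes.landmark_of(n,k)[:5 if k in("cap0","stored0") else 1]:
            print(k,n,round(d["p"],2),np.round(d["uv"],1),at_z(n,d["uv"],z).round(4))
print({k:np.round(v,3) for k,v in manip.state().items()})
E
```

```text
pics
top [0.499 0.075 1.126] [ 0.066 -0.016 -0.998]
side [ 0.199 -0.574  0.769] [ 0.36   0.634 -0.684]
tote top 0.83 [236.  202.8] [0.5458 0.1197 0.    ]
tote side 0.72 [240.2 203. ] [0.5491 0.1265 0.    ]
tote_rim top 0.71 [264.3 173.2] [0.6222 0.0395 0.042 ]
tote_rock top 0.63 [225.7 240. ] [0.4431 0.1509 0.    ]
tote_rock side 0.76 [204.3 211.8] [0.4497 0.1483 0.    ]
tote_spout top 0.81 [226. 238.] [0.4488 0.1497 0.004 ]
tote_spout side 0.38 [257.2 218.7] [0.5567 0.0475 0.004 ]
tote_far_corner top 0.64 [244.2 152.4] [0.6876 0.0931 0.    ]
tote_far_corner side 0.77 [288.  195.7] [ 0.6776  0.0809 -0.    ]
tube top 0.56 [243.4 180.8] [0.6067 0.0974 0.004 ]
tube side 0.59 [217.4 201.7] [0.4961 0.1607 0.004 ]
rack top 0.75 [355.8 200.9] [ 0.5419 -0.217   0.    ]
rack side 0.95 [315.3 297.2] [ 0.5457 -0.2203  0.    ]
rack_hole2 top 0.97 [355.7 189.7] [ 0.5695 -0.2025  0.06  ]
rack_hole2 side 0.89 [337.9 268.3] [ 0.6035 -0.2161  0.06  ]
rack_hole3 top 0.97 [355.7 189.7] [ 0.5695 -0.2025  0.06  ]
rack_hole3 side 0.89 [337.9 268.3] [ 0.6035 -0.2161  0.06  ]
rack_hole5 top 0.97 [355.7 189.
[... 1375 characters left out ...]
de 0.72 [290.4 304.9] [ 0.4843 -0.2123  0.01  ]
stored0 side 0.66 [308.7 302.5] [ 0.5212 -0.228   0.01  ]
stored0 side 0.59 [290.6 291.6] [ 0.5034 -0.1852  0.01  ]
{'time': np.float64(1.8), 'joint_positions': array([ 1.22 ,  0.467, -0.012,  1.603,  0.006,  1.071, -0.056]), 'dq': array([-0.   , -0.001, -0.   , -0.002, -0.002, -0.   , -0.   ]), 'tau': array([ 0.0000e+00, -5.2041e+01, -1.2000e-02, -2.4405e+01, -5.7000e-02,
        1.1000e-02,  0.0000e+00]), 'ee_pos': array([ 0.197, -0.619,  0.234]), 'eef_rot': array([ 3.104,  0.482, -0.   ]), 'force': array([-0.459, -1.017,  0.145]), 'ft_torque': array([-0.019,  0.002,  0.004]), 'grip_force': np.float64(0.0), 'gripper_width': np.float64(1.002)}
```

View pics/t0.png

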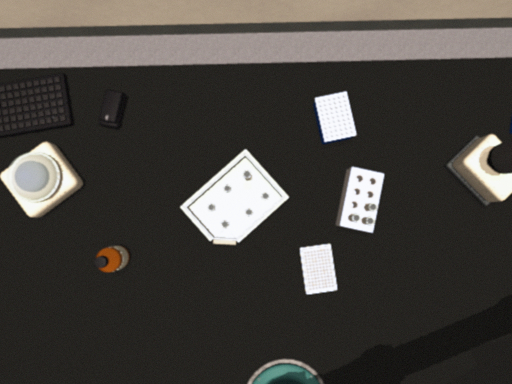

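View pics/s0.png

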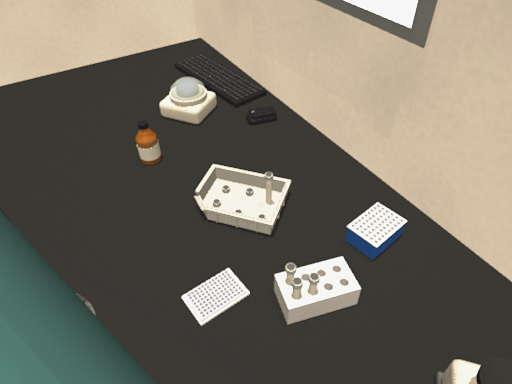

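The top view shows the tote with its pouring corner at (225,240), its far corner at (245,152) and the tube's cap near (247,176). The rack is at (360,200), with its stored tubes at the lower end. Next I'll fit the known models to the outlines in both views.

```bash
cat > fit.py <<'E'
from h import *
from scipy.optimize import minimize
def hull(n,P,s=4):
    uv=proj(n,P); m=np.zeros((384*s,512*s),np.uint8)
    cv2.fillConvexPoly(m,np.int32(np.round(cv2.convexHull(np.float32((uv+.5)*s*16-8))[:,0])),255,shift=4)
    return cv2.resize(m,(512,384),interpolation=cv2.INTER_AREA)/255.
def place(L,p):
    c,s=np.cos(p[2]),np.sin(p[2]); return np.c_[p[0]+c*L[:,0]-s*L[:,1],p[1]+s*L[:,0]+c*L[:,1],L[:,2]]
def fit(parts,masks,p0):
    def cost(p):
        e=0
        for n,m in masks.items():
            r=np.max([hull(n,place(L,p)) for L in parts],0); e+=np.minimum(r,m).sum()/np.maximum(r,m).sum()
        return -e
    b=minimize(cost,p0,method="Nelder-Mead",options=dict(initial_simplex=np.array([p0]+[np.add(p0,d) for d in np.diag([.01,.01,.08])[:len(p0)]]),xatol=1e-5,fatol=1e-5))
    return b.x,-b.fun
def poly(xy,z0,z1): return np.vstack([np.c_[xy,np.full(len(xy),z)] for z in(z0,z1)])
def ring(r,z0,z1):
    a=np.linspace(0,2*np.pi,32,endpoint=False); return poly(np.c_[r*np.cos(a),r*np.sin(a)],z0,z1)
T=np.array([[118,88],[-118,88],[-118,-37],[-67,-88],[118,-88]])/1e3
B=np.array([[110,80],[-110,80],[-110,-35],[-65,-80],[110,-80]])/1e3
TOTE=[np.vstack([poly(T,.036,.048),poly(B,0,.001)])]
RACK=[poly(np.array([[80,44],[-80,44],[-80,-44],[80,-44]])/1e3,0,.06)]
RST=[l+np.r_[x,y,0] for x,y in((-.054,-.018),(-.018,-.018),(-.054,.018)) for l in(ring(.008,.06,.096),ring(.011,.096,.11))]
TUBE=[np.c_[l[:,:2],l[:,2]] for l in(ring(.008,.004,.09),ring(.011,.09,.104))]
E
python3 - <<'E'
from fit import *
M={}
for n in("top","side"):
    im=eyes.snapshot(n)
    for k in("tote","rack","tube","cap0","stored0"):
        M[n,k]=[(d["p"],np.array(d["region"]),np.array(d["uv"])) for d in eyes.trace(n,k)]
        print(n,k,[(round(p,2),int(m.sum()),u.round(1).tolist()) for p,m,u in M[n,k][:6]])
    M[n,"im"]=im
import pickle; pickle.dump(M,open("m.pkl","wb"))
# tote+contents, rack+stored as unions
from scipy.ndimage import binary_fill_holes as bf
for k,L,p0 in(("tote",TOTE,(.547,.12,-.85)),("rack",RACK,(.545,-.218,-.1))):
  for ns in(("top",),("side",),("top","side")):
    mk={}
    for n in ns:
        m=M[n,k][0][1].copy()
        if k=="tote":
            for q in("cap0",):
                for c in M[n,q]: m|=c[1]&cv2.dilate(m.astype(np.uint8),np.ones((5,5))).astype(bool)
        mk[n]=bf(m).astype(float)
    x,f=fit(L,mk,p0); print(k,ns,x.round(4),round(f,3))
E
```

```text
top tote [(0.88, 5430, [231.8, 202.2]), (0.41, 1974, [356.5, 193.9])]
top rack [(0.73, 1972, [357.3, 195.6]), (0.6, 717, [110.2, 256.0])]
top tube []
top cap0 [(0.61, 45, [225.6, 224.3]), (0.57, 19, [224.1, 191.2]), (0.54, 40, [213.1, 210.4]), (0.54, 60, [265.6, 196.2]), (0.33, 1980, [360.8, 195.0])]
top stored0 [(0.6, 76, [366.4, 221.3]), (0.49, 70, [371.3, 207.5])]
side tote [(0.91, 4465, [239.6, 197.4]), (0.39, 197, [311.2, 281.2])]
side rack [(0.95, 3489, [319.8, 290.6])]
side tube [(0.72, 195, [266.4, 185.4])]
side cap0 [(0.6, 75, [224.9, 186.4]), (0.59, 58, [250.8, 190.5])]
side stored0 [(0.75, 174, [288.3, 269.4]), (0.67, 200, [310.3, 280.3]), (0.48, 201, [296.9, 285.5])]
tote ('top',) [ 0.5468  0.1212 -0.8677] 0.976
tote ('side',) [ 0.5476  0.12   -0.8681] 0.944
tote ('top', 'side') [ 0.5473  0.1207 -0.8667] 1.918
rack ('top',) [ 0.5432 -0.2186 -0.2523] 0.853
rack ('side',) [ 0.545  -0.2191 -0.2371] 0.906
rack ('top', 'side') [ 0.5443 -0.219  -0.2438] 1.752
```

```bash
cat > f2.py <<'E'
from fit import *
import pickle
from scipy.ndimage import binary_fill_holes as bf, label
M=pickle.load(open("m.pkl","rb"))
mk={}
for n in("top","side"):
    g=M[n,"im"].min(2).astype(float); lo=M[n,"im"].max(2)
    a=(lo>60); a=cv2.morphologyEx(a.astype(np.uint8),cv2.MORPH_CLOSE,np.ones((3,3)))
    l,_=label(a); u=(355,185) if n=="top" else (300,300)
    m=bf(l==l[u[1],u[0]]); mk[n]=m.astype(float); print(n,m.sum())
for ns in(("top",),("side",),("top","side")):
    x,f=fit(RACK+RST,{n:mk[n] for n in ns},(.545,-.218,-.2)); print(ns,x.round(4),round(f,3))
rk=x
tm={"side":M["side","tube"][0][1].astype(float)}
# tube: side silhouette (horizontal) + top cap
tx,f=fit([np.c_[l] for l in TUBE],tm,(.60,.08,0.)); print("tube side",tx.round(4),f)
tote=np.array([.5473,.1207,-.8667])
W=place(np.array([[-.0847,-.0547,.004],[.112,.055,.042],[.110,.08,0],[-.0875,-.0575,0]]),tote);print(W.round(4))
H=place(np.array([[x,y,.06] for x in(-.054,-.018,.018,.054) for y in(-.018,.018)]),rk)
print(H.round(4))
out=[]
for n,box in(("top",(170,140,400,245)),("side",(185,155,375,325))):
    im=M[n,"im"][:,:,::-1].copy(); s=5 if n=="side" else 3
    x0,y0,x1,y1=box
    c=cv2.resize(im[y0:y1,x0:x1],None,fx=s,fy=s,interpolation=cv2.INTER_CUBIC)
    if n=="side": s2=3; c=cv2.resize(im[y0:y1,x0:x1],None,fx=3,fy=3,interpolation=cv2.INTER_CUBIC); s=3
    def dr(P,col,cl=True):
        q=((proj(n,P)-[x0,y0]+.5)*s).round().astype(np.int32); cv2.polylines(c,[q],cl,col,1)
    dr(place(np.c_[T,np.full(5,.048)],tote),(0,255,0)); dr(place(np.c_[B,np.full(5,0)],tote),(255,255,0))
    dr(place(RACK[0][4:],rk),(0,255,0))
    for h in H: dr(ring(.0091,.06,.06)[:32]*[1,1,1]+[h[0],h[1],0],(0,0,255))
    dr(place(TUBE[1][32:],tx) if 0 else TUBE[1][32:]+[tx[0],tx[1],0],(255,0,255))
    out.append(c)
w=max(o.shape[1] for o in out)
cv2.imwrite("pics/o1.png",out[0]);cv2.imwrite("pics/o2.png",out[1]);print([o.shape for o in out])
E
python3 f2.py
```

```text
top 2447
side 4325
('top',) [ 0.5434 -0.2191 -0.2392] 0.937
('side',) [ 0.544  -0.2183 -0.2472] 0.944Traceback (most recent call last):
  File "f2.py", line 12, in <module>
    x,f=fit(RACK+RST,{n:mk[n] for n in ns},(.545,-.218,-.2)); print(ns,x.round(4),round(f,3))
        ~~~^^^^^^^^^^^^^^^^^^^^^^^^^^^^^^^^^^^^^^^^^^^^^^^^^
  File "fit.py", line 15, in fit
    b=minimize(cost,p0,method="Nelder-Mead",options=dict(initial_simplex=np.array([p0]+[np.add(p0,d) for d in np.diag([.01,.01,.08])[:len(p0)]]),xatol=1e-5,fatol=1e-5))
    res = _minimize_neldermead(fun, x0, args, callback, bounds=bounds,
                               **options)
    fxr = func(xr)
    fx = function(np.copy(x), *(wrapper_args + args))
  File "fit.py", line 13, in cost
    r=np.max([hull(n,place(L,p)) for L in parts],0); e+=np.minimum(r,m).sum()/np.maximum(r,m).sum()
              ~~~~^^^^^^^^^^^^^^
  File "fit.py", line 4, in hull
    uv=proj(n,P); m=np.zeros((384*s,512*s),np.uint8)
  File "h.py", line 10, in proj
    K,R,t=cam(n); q=(R@np.atleast_2d(P).T).T+t; q=q@K.T; return q[:,:2]/q[:,2:]
          ~~~^^^
  File "h.py", line 4, in cam
    m=eyes.camera_model(n); R=cv2.Rodrigues(np.array(m["rvec"],float))[0]
ValueError: time passes only in moves, steps and waits
```

```bash
sed -i 's/^def cam/from functools import lru_cache\n@lru_cache\ndef cam/' h.py; python3 f2.py
```

```text
top 2447
side 4325
('top',) [ 0.5434 -0.2191 -0.2392] 0.937
('side',) [ 0.544  -0.2183 -0.2472] 0.944
('top', 'side') [ 0.5445 -0.2184 -0.247 ] 1.879
tube side [ 0.6161  0.0861 -0.0833] 0.9043822510584484
[[0.4508 0.1498 0.004 ]
 [0.6617 0.0709 0.042 ]
 [0.6795 0.0886 0.    ]
 [0.4468 0.1502 0.    ]]
[[ 0.4878 -0.2227  0.06  ]
 [ 0.4966 -0.1878  0.06  ]
 [ 0.5227 -0.2315  0.06  ]
 [ 0.5315 -0.1966  0.06  ]
 [ 0.5576 -0.2403  0.06  ]
 [ 0.5664 -0.2054  0.06  ]
 [ 0.5925 -0.2491  0.06  ]
 [ 0.6013 -0.2142  0.06  ]]
[(315, 690, 3), (510, 570, 3)]
```

View pics/o1.png

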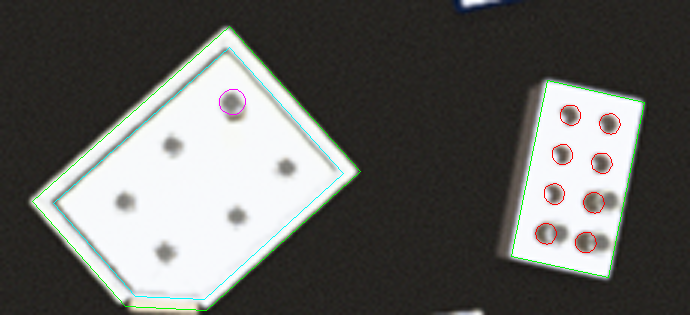

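View pics/o2.png

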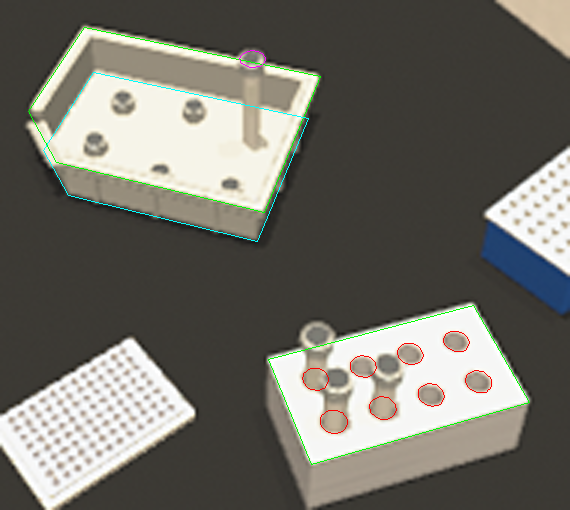

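The overlays fit well. The tube is at (0.616, 0.086), well 7 at (0.601, -0.214), and all five caps lie on the tote's floor.

>>> servo_tool(
  deltas=".03 .05 0 0 100;.03 .05 0 0 100;.03 .05 0 0 100;.03 .05 0 0 100;.03 .05 0 0 100;.03 .05 0 0 100;.03 .05 0 0 100;.03 .05 0 0 100;.03 .05 0 0 100;.03 .05 0 0 100;.03 .05 0 0 100;.03 .05 0 0 100",
)

```text
time: 3.9
ee_pos: [0.5578, -0.018, 0.2339]
eef_rot: [3.104, 0.481, 0.001]
force: [0.9, 0.1, -0.2]
gripper_width: 1.003
grip_force: 0.0
```

>>> servo_tool(
  deltas=".03 .05 0 0 100;.029 .055 0 0 100;0 0 -.03 0 60;0 0 0 0 60",
)

```text
time: 4.4
ee_pos: [0.6144, 0.0856, 0.2013]
eef_rot: [3.104, 0.483, -0.008]
force: [-0.4, 0.2, 1.6]
gripper_width: 0.804
grip_force: 0.0
```

>>> servo_tool(
  deltas=".001 0 -.04 0 60;0 0 -.04 0 60;0 0 -.027 0 60;0 0 0 0 60;0 0 0 0 60",
)

```text
time: 5.03
ee_pos: [0.6181, 0.0851, 0.0985]
eef_rot: [3.104, 0.48, 0.004]
force: [0.2, -0.2, 0.0]
gripper_width: 0.603
grip_force: 0.0
```

Run:
```python
from h import *
a=eyes.snapshot("top");b=eyes.snapshot("side")
c=np.hstack([cv2.resize(a[140:250,185:290],None,fx=3.5,fy=3.5),cv2.resize(b[130:240,195:300],None,fx=3.5,fy=3.5)])
cv2.imwrite("pics/g1.png",c[:,:,::-1])
```

```text
(no output)
```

View pics/g1.png

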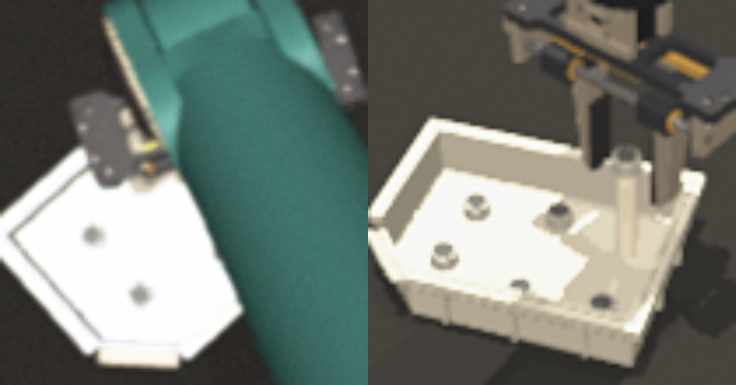

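The side view shows the tube upright between the open fingers, so I'll centre on it and close.

>>> servo_tool(
  deltas="-.0015 0 -.0015 0 20;0 0 0 0 20;0 0 0 0 18;0 0 0 0 10;0 0 0 0 0;0 0 0 0 0;0 0 0 0 0",
)

```text
time: 6.0
ee_pos: [0.6155, 0.0856, 0.0952]
eef_rot: [-3.104, -0.481, -0.0]
force: [0.0, -0.1, 1.6]
gripper_width: 0.23
grip_force: 30.0
```

>>> servo_tool(
  deltas="0 0 .02 0 0;0 0 .04 0 0;0 0 .04 0 0;0 0 .035 0 0;-.002 -.04 0 0 0;-.002 -.045 0 0 0;-.002 -.045 0 0 0;-.002 -.045 0 0 0;-.002 -.045 0 0 0;-.002 -.045 0 0 0;-.002 -.035 0 0 0;0 0 0 0 0",
)

```text
time: 7.5
ee_pos: [0.6006, -0.2185, 0.231]
eef_rot: [3.104, 0.472, 0.0]
force: [0.4, -0.1, 0.3]
gripper_width: 0.227
grip_force: 30.0
```

>>> servo_tool(
  deltas="0 0 -.03 0 0;0 0 -.02 0 0;0 0 0 0 0;0 0 0 0 0",
)

```text
time: 8.0
ee_pos: [0.602, -0.214, 0.1809]
eef_rot: [3.104, 0.483, 0.002]
force: [-0.4, -0.7, -1.1]
gripper_width: 0.231
grip_force: 30.0
```

Run:
```python
from fit import *
b=eyes.snapshot("side"); s=manip.state(); print(s["ee_pos"].round(4) if hasattr(s["ee_pos"],"round") else s["ee_pos"])
for k in("tube","rack"):
    for d in eyes.trace("side",k)[:3]:
        print(k,d["p"],int(d["region"].sum()),np.round(d["uv"],1))
        if k=="tube" and d["p"]>.4:
            r=d["region"]; print("cols/rows",np.argwhere(r).min(0),np.argwhere(r).max(0))
x0,y0,x1,y1=250,150,400,300
c=cv2.resize(b[y0:y1,x0:x1,::-1],None,fx=4,fy=4,interpolation=cv2.INTER_CUBIC)
p=np.array(s["ee_pos"]);f=p[2]-.0912
for L,col in((ring(.0072,f,f)[:32]+[p[0],p[1],0],(0,0,255)),(ring(.008,f+.05,f+.05)[:32]+[p[0],p[1],0],(255,0,0)),(ring(.0091,.06,.06)[:32]+[.6013,-.2142,0],(0,255,0))):
    cv2.polylines(c,[((proj("side",L)-[x0,y0]+.5)*4).astype(np.int32)],True,col,1)
cv2.imwrite("pics/g2.png",c)
```

```text
[ 0.6022 -0.2142  0.1812]
tube 0.78 299 [338.3 242.1]
cols/rows [225 336] [262 348]
rack 0.62 3484 [323.4 291.4]
```

View pics/g2.png

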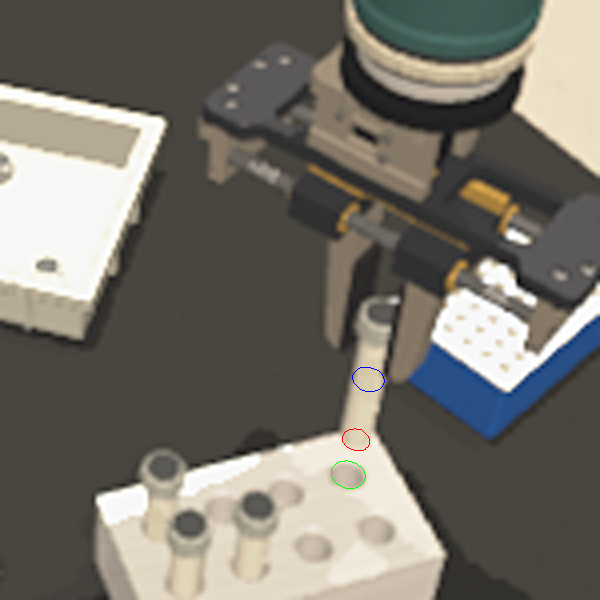

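The image shows the tube hanging upright above well 7, with the projected foot and well in line, so I'll lower it.

>>> servo_tool(
  deltas="-.001 0 -.02 0 0;0 0 -.012 0 0;0 0 -.008 0 0;0 0 0 0 0",
)

```text
time: 8.65
ee_pos: [0.5998, -0.2143, 0.1389]
eef_rot: [-3.104, -0.481, 0.003]
force: [0.1, -0.0, 0.4]
gripper_width: 0.23
grip_force: 30.0
```

>>> servo_tool(
  deltas=".001 0 -.014 0 0;0 0 -.012 0 0;0 0 -.008 0 0;0 0 -.004 0 0;0 0 -.002 0 0;0 0 0 0 0",
)

```text
time: 9.4
ee_pos: [0.6021, -0.2143, 0.1011]
eef_rot: [3.104, 0.482, 0.002]
force: [-0.5, 0.9, 4.3]
gripper_width: 0.228
grip_force: 30.0
```

>>> servo_tool(
  deltas="0 0 -.0015 0 0;0 0 -.0015 0 0;0 0 0 0 0",
)

```text
time: 9.78
ee_pos: [0.603, -0.2144, 0.1009]
eef_rot: [3.103, 0.481, 0.005]
force: [-5.0, 2.1, 19.9]
gripper_width: 0.231
grip_force: 30.0
```

>>> servo_tool(
  deltas="-.001 0 .003 0 0;0 0 0 0 40;0 0 0 0 50;0 0 0 0 50;0 0 0 0 50;0 0 .02 0 50;0 0 .04 0 50;0 0 .04 0 50;0 0 .03 0 50;0 0 0 0 50",
)

```text
time: 11.02
ee_pos: [0.6022, -0.2148, 0.2344]
eef_rot: [3.101, 0.481, 0.01]
force: [0.4, 0.2, 0.3]
gripper_width: 0.501
grip_force: 0.0
```

Run:
```python
from fit import *
from scipy.spatial.transform import Rotation as Ro
b=eyes.snapshot("side")
c=cv2.resize(b[150:330,190:400],None,fx=3,fy=3,interpolation=cv2.INTER_CUBIC)
for L in(ring(.011,.11,.11)[:32]+[.6013,-.2142,0],):
    cv2.polylines(c,[((proj("side",L)-[190,150]+.5)*3).astype(np.int32)],True,(0,255,0),1)
cv2.imwrite("pics/g3.png",c[:,:,::-1])
tote=[.5473,.1207,-.8667]
s=manip.state();y=Ro.from_rotvec(s["eef_rot"]).as_matrix()[:,1];print("tool y ang",np.arctan2(y[1],y[0]),s["ee_pos"])
R0=Ro.from_euler("z",tote[2]).as_matrix()
rock=place(np.array([[-.0875,-.0575,0]]),tote)[0]
ax=R0@np.array([1,-1,0])/2**.5
for th in range(0,36,2):
    Rt=Ro.from_rotvec(-ax*np.deg2rad(th)).as_matrix()
    if th==2 and (Rt@(R0@[1,1,0]))[2]<0: ax=-ax; Rt=Rt.T
    g=[rock+Rt@(place(np.array([q]),tote)[0]-rock) for q in([.112,.052,.042],[.110,.08,0])]
    print(th,g[0].round(4))
```

```text
tool y ang -1.263084856081926 [ 0.60100384 -0.21466273  0.23214649]
0 [0.6594 0.069  0.042 ]
2 [0.6578 0.0691 0.0496]
4 [0.656  0.0693 0.0571]
6 [0.6539 0.0694 0.0646]
8 [0.6515 0.0696 0.072 ]
10 [0.6489 0.0699 0.0793]
12 [0.646  0.0701 0.0865]
14 [0.6428 0.0703 0.0936]
16 [0.6395 0.0706 0.1006]
18 [0.6358 0.0709 0.1075]
20 [0.632  0.0712 0.1142]
22 [0.6279 0.0716 0.1208]
24 [0.6236 0.0719 0.1272]
26 [0.619  0.0723 0.1335]
28 [0.6143 0.0727 0.1397]
30 [0.6093 0.0731 0.1456]
32 [0.6042 0.0735 0.1514]
34 [0.5988 0.0739 0.157 ]
```

View pics/g3.png

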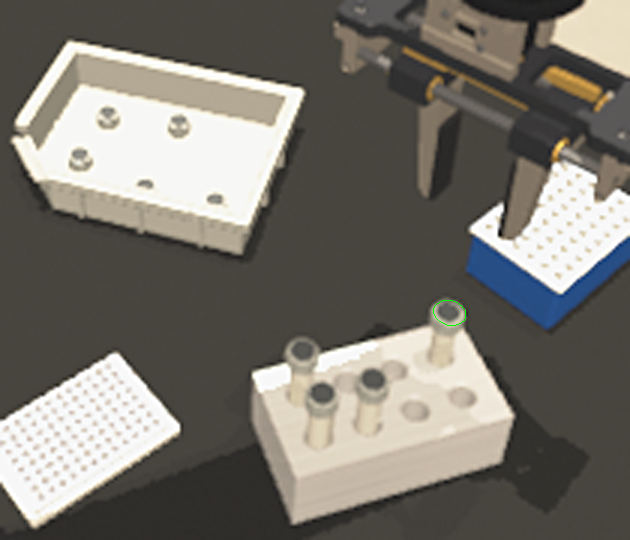

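The image shows the tube seated in well 7, its top at the 110 mm outline, and all five caps still in the tote. Next I'll move to the rim near the far corner.

>>> servo_tool(
  deltas=".008 .04 0 .1 50;.008 .04 0 .1 50;.008 .04 0 .1 50;.009 .041 0 .096 50;.009 .041 0 0 50;.008 .041 0 0 50;.008 .041 0 0 50;0 0 -.04 0 50;0 0 -.04 0 50;0 0 -.04 0 50;0 0 0 0 50;0 0 0 0 50",
)

```text
time: 12.58
ee_pos: [0.6589, 0.0698, 0.111]
eef_rot: [-2.949, -1.083, -0.001]
force: [0.7, -0.7, 0.4]
gripper_width: 0.497
grip_force: 0.0
```

Run:
```python
from fit import *
from scipy.spatial.transform import Rotation as Ro
s=manip.state();y=Ro.from_rotvec(s["eef_rot"]).as_matrix()[:,1];print("tool y ang",np.arctan2(y[1],y[0]),s["ee_pos"])
b=eyes.snapshot("side")
c=cv2.resize(b[120:250,190:330],None,fx=4,fy=4,interpolation=cv2.INTER_CUBIC)
cv2.imwrite("pics/g4.png",c[:,:,::-1])
```

```text
tool y ang -0.866910471481575 [0.65887761 0.06984711 0.11096175]
```

View pics/g4.png

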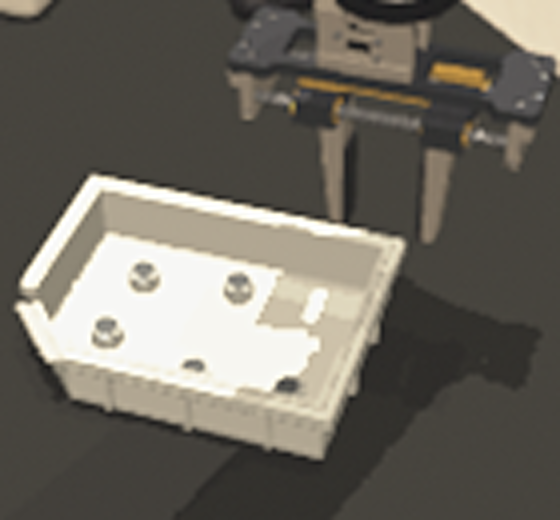

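The fingers straddle the +x rim near the far corner, clear of the +y wall. I'll go down and close.

>>> servo_tool(
  deltas="0 -.0005 -.03 0 50;0 0 -.025 0 50;0 0 -.012 0 50;0 0 0 0 40;0 0 0 0 30;0 0 0 0 22;0 0 0 0 16;0 0 0 0 10;0 0 0 0 0;0 0 0 0 0;0 0 0 0 0",
)

```text
time: 14.0
ee_pos: [0.6586, 0.0691, 0.0436]
eef_rot: [2.949, 1.083, 0.001]
force: [-1.1, -0.1, 5.4]
gripper_width: 0.129
grip_force: 30.0
```

>>> servo_tool(
  deltas="-.0016 .0001 .0076 0 0;-.0018 .0002 .0075 0 0;-.0021 .0001 .0075 0 0;-.0024 .0002 .0074 0 0;-.0026 .0003 .0073 0 0;0 0 0 0 0",
)

```text
time: 14.75
ee_pos: [0.6481, 0.07, 0.0812]
eef_rot: [2.949, 1.083, 0.002]
force: [0.4, 0.0, -3.8]
gripper_width: 0.132
grip_force: 30.0
```

```bash
cat > look.py <<'E'
from fit import *
import sys
from scipy.spatial.transform import Rotation as Ro
s=manip.state();print(np.round(s["ee_pos"],4),np.round(s["force"],1),np.round(s["ft_torque"],2),s["gripper_width"])
b=eyes.snapshot("side")
for k in("tote_rock","tote_far_corner","tote_spout"):
    print(k,[(round(d["p"],2),np.round(d["uv"],1)) for d in eyes.landmark_of("side",k)[:2]])
print("caps",[(round(d["p"],2),np.round(d["uv"],1)) for d in eyes.look_for("side","cap0")[:7]])
c=cv2.resize(b[110:250,180:330],None,fx=4,fy=4,interpolation=cv2.INTER_CUBIC)
th=np.deg2rad(float(sys.argv[2])); tote=[.5473,.1207,-.8667]
R0=Ro.from_euler("z",tote[2]).as_matrix(); rock=place(np.array([[-.0875,-.0575,0]]),tote)[0]
ax=R0@np.array([1,-1,0])/2**.5; Rt=Ro.from_rotvec(-ax*th).as_matrix()
if (Rt@R0@[1,1,0])[2]<0: Rt=Rt.T
for P in(np.c_[T,np.full(5,.048)],np.c_[B,np.zeros(5)]):
    Q=rock+(place(P,tote)-rock)@Rt.T
    cv2.polylines(c,[((proj("side",Q)-[180,110]+.5)*4).astype(np.int32)],True,(0,255,0),1)
cv2.imwrite(sys.argv[1],c[:,:,::-1])
E
python3 look.py pics/l1.png 10
```

```text
[0.6481 0.07   0.0812] [ 0.4  0.  -3.8] [-0.24 -0.39  0.05] 0.13226840822677527
tote_rock [(0.57, array([204.1, 208.1])), (0.22, array([290.5, 184.3]))]
tote_far_corner [(0.56, array([288.7, 186. ])), (0.55, array([345.3, 283.5]))]
tote_spout [(0.79, array([203.1, 209. ]))]
caps [(0.46, array([223. , 184.5])), (0.46, array([218.1, 199.7])), (0.42, array([249.6, 185.2])), (0.37, array([311.9, 280.6]))]
```

View pics/l1.png

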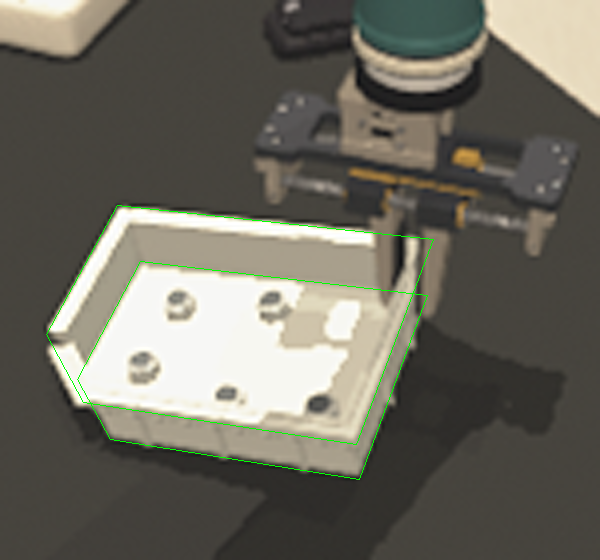

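```bash
cat > pose.py <<'E'
from fit import *
from scipy.spatial.transform import Rotation as Ro
G=np.array([.112,.052,.042]); Rn=Ro.from_euler("z",-.8667)
L=TOTE[0]
def est(th0):
    s=manip.state(); p=np.array(s["ee_pos"]); im={}; w={}; mk={}
    for n in("side","top"):
        eyes.snapshot(n)
        d=[d for d in eyes.trace(n,"tote") if d["p"]>.5 and d["region"].sum()>1500]
        if not d: print("no",n); continue
        m=d[0]["region"]; mk[n]=m.astype(float); q=proj(n,[p,p+[0,0,.1]])
        W=np.ones(m.shape)
        if n=="side": cv2.line(W,tuple(map(int,q[0]+[0,4])),tuple(map(int,q[1])),0,26)
        else:
            a=eyes.snapshot("top").astype(int); W[(a[:,:,1]>a[:,:,0]+12)]=0; W=cv2.erode(W,np.ones((9,9)))
            cv2.circle(W,tuple(map(int,q[0])),34,0,-1)
        w[n]=W
    ax=Rn.apply(np.array([-1,1,0])/2**.5)
    if (Ro.from_rotvec(ax*.1)*Rn).apply([1,1,0])[2]<0: ax=-ax
    def P(v,X): return p+v[3:6]+(Ro.from_rotvec(v[:3])*Rn).apply(X-G)
    def cost(v):
        e=0
        for n in mk:
            r=hull(n,P(v,L)); e-=(np.minimum(r,mk[n])*w[n]).sum()/(np.maximum(r,mk[n])*w[n]).sum()
        return e+2e3*(v[3:]**2).sum()
    v0=np.r_[ax*np.deg2rad(th0),0,0,0]
    b=minimize(cost,v0,method="Nelder-Mead",options=dict(initial_simplex=np.array([v0]+[v0+d for d in np.diag([.08]*3+[.004]*3)]),maxiter=700,xatol=1e-4,fatol=1e-5))
    v=b.x; R=Ro.from_rotvec(v[:3])*Rn; z=R.apply([0,0,1])
    print("p",p.round(4),"F",np.round(s["force"],1),"T",np.round(s["ft_torque"],2),"w",round(float(s["gripper_width"]),3),"cost",round(b.fun,3),list(mk),"shift",v[3:].round(4))
    print("tilt deg",np.rad2deg(np.arccos(z[2])).round(1),"slope own x,y",np.rad2deg(np.arcsin(R.apply([[1,0,0],[0,1,0]])[:,2])).round(1))
    X=np.array([[-.0875,-.0575,0],[-.065,-.08,0],[-.110,-.035,0],[-.11,.08,0],[.11,-.08,0],[.11,.08,0]])
    print("pts",P(v,X).round(3).tolist())
    for n in("top","side"):
        K,Rc,t=cam(n); c=-Rc.T@t; o=P(v,np.array([0,0,.015])); 
        for d in eyes.look_for(n,"cap0"):
            r=Rc.T@np.linalg.inv(K)@[d["uv"][0],d["uv"][1],1]; k=(o-c)@z/(r@z)
            x=R.inv().apply(c+k*r-p-v[3:])+G
            if abs(x[0])<.13 and abs(x[1])<.1: print("cap",n,round(d["p"],2),(x[:2]*1e3).round().tolist())
    return v
if __name__=="__main__":
    import sys; est(float(sys.argv[1]))
E
python3 pose.py 9
```

```text
p [0.6479 0.0698 0.0802] F [ 0.8 -0.6 -2.1] T [-0.24 -0.37  0.01] w 0.13 cost -1.831 ['side', 'top'] shift [0.0005 0.0001 0.0001]
tilt deg 10.7 slope own x,y [8.8 5.9]
pts [[0.448, 0.149, -0.003], [0.445, 0.118, -0.002], [0.45, 0.181, -0.004], [0.538, 0.255, 0.008], [0.555, -0.016, 0.025], [0.676, 0.087, 0.042]]
cap top 0.47 [-59.0, 24.0]
cap top 0.46 [-64.0, -35.0]
```

>>> servo_tool(
  deltas="-.0029 .0002 .0072 0 0;-.0032 .0002 .0071 0 0;-.0033 .0003 .007 0 0;-.0037 .0003 .0069 0 0;-.0038 .0003 .0067 0 0;0 0 0 0 0;0 0 0 0 0",
)

```text
time: 16.23
ee_pos: [0.6311, 0.0711, 0.1153]
eef_rot: [2.949, 1.082, 0.0]
force: [2.1, -0.1, -2.6]
gripper_width: 0.142
grip_force: 30.0
```

```bash
python3 pose.py 19
```

```text
p [0.6311 0.0711 0.1153] F [ 2.1 -0.1 -2.6] T [-0.22 -0.34  0.04] w 0.142 cost -1.801 ['side', 'top'] shift [ 0.0002 -0.0001  0.0004]
tilt deg 19.9 slope own x,y [16.2 11.4]
pts [[0.447, 0.149, -0.001], [0.444, 0.118, 0.001], [0.451, 0.181, -0.003], [0.536, 0.254, 0.02], [0.546, -0.016, 0.05], [0.665, 0.087, 0.081]]
cap top 0.48 [-60.0, -62.0]
cap top 0.41 [-105.0, -11.0]
cap top 0.4 [-31.0, -69.0]
cap side 0.56 [-97.0, -3.0]
cap side 0.49 [-72.0, -0.0]
cap side 0.44 [3.0, 20.0]
```

>>> servo_tool(
  deltas="-.0041 .0004 .0066 0 0;-.0043 .0003 .0064 0 0;-.0046 .0004 .0063 0 0;-.0047 .0004 .0062 0 0;-.005 .0004 .0059 0 0;0 0 0 0 0;0 0 0 0 0;0 0 0 0 0;0 0 0 0 0",
)

```text
time: 17.7
ee_pos: [0.6084, 0.073, 0.1465]
eef_rot: [2.949, 1.082, -0.0]
force: [0.5, 0.3, -2.3]
gripper_width: 0.148
grip_force: 30.0
```

```bash
python3 pose.py 29
```

```text
p [0.6084 0.073  0.1465] F [ 0.5  0.3 -2.3] T [-0.26 -0.37 -0.02] w 0.148 cost -1.764 ['side', 'top'] shift [ 0.0003 -0.0005  0.0002]
tilt deg 29.0 slope own x,y [23.1 16.6]
pts [[0.447, 0.151, 0.0], [0.442, 0.119, 0.003], [0.452, 0.182, -0.002], [0.535, 0.254, 0.031], [0.532, -0.015, 0.072], [0.648, 0.086, 0.117]]
cap top 0.57 [-97.0, -10.0]
cap top 0.42 [-70.0, -61.0]
cap top 0.38 [-39.0, -70.0]
cap side 0.6 [-95.0, -20.0]
cap side 0.57 [-95.0, 10.0]
```

>>> servo_tool(
  deltas="-.005 .0004 .0058 0 0;-.0054 .0004 .0056 0 0;-.0055 .0004 .0055 0 0;0 0 0 0 0;0 0 0 0 0;0 0 0 0 0;0 0 0 0 0",
)

```text
time: 18.92
ee_pos: [0.5926, 0.0742, 0.1635]
eef_rot: [2.949, 1.082, 0.0]
force: [1.5, -0.1, -2.6]
gripper_width: 0.157
grip_force: 30.0
```

```bash
python3 pose.py 34
python3 - <<'E'
from h import *
a=eyes.snapshot("top");b=eyes.snapshot("side")
c=np.hstack([cv2.resize(a[170:260,175:265],None,fx=4.4,fy=4.4,interpolation=cv2.INTER_CUBIC),cv2.resize(b[140:230,180:270],None,fx=4.4,fy=4.4,interpolation=cv2.INTER_CUBIC)])
cv2.imwrite("pics/l2.png",c[:,:,::-1])
E
```

```text
p [0.5926 0.0742 0.1635] F [ 1.5 -0.1 -2.6] T [-0.27 -0.32  0.  ] w 0.157 cost -1.749 ['side', 'top'] shift [ 0.0008  0.0002 -0.0002]
tilt deg 33.8 slope own x,y [28.2 17. ]
pts [[0.445, 0.148, 0.002], [0.439, 0.117, 0.006], [0.451, 0.179, -0.002], [0.534, 0.251, 0.032], [0.518, -0.015, 0.089], [0.634, 0.084, 0.136]]
cap top 0.56 [-54.0, -60.0]
cap top 0.54 [-101.0, -9.0]
cap top 0.41 [-87.0, -46.0]
cap side 0.49 [-103.0, -4.0]
cap side 0.49 [-74.0, -37.0]
```

View pics/l2.png

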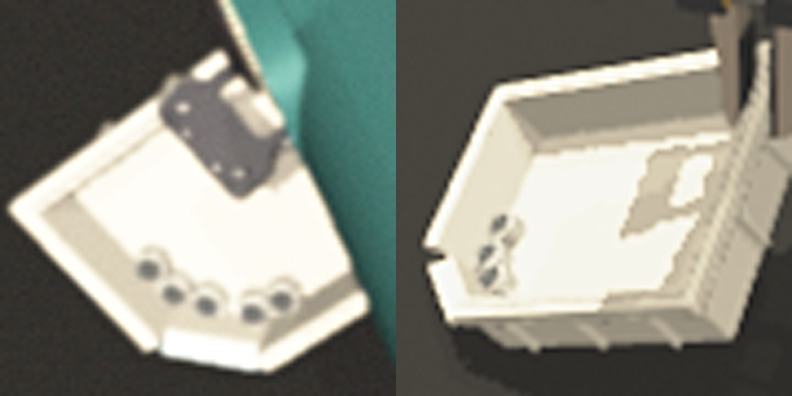

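The last picture shows five caps in a chain against the pouring corner, at crop (150,270), (175,293), (208,305), (252,313) and (282,299). None has spilled. Next I'll measure their positions in the tote.

```bash
cat > caps.py <<'E'
import pose, sys
from pose import *
def caps(v,uvs,n="top",h=.018):
    p=np.array(manip.state()["ee_pos"]); R=Ro.from_rotvec(v[:3])*Rn; z=R.apply([0,0,1]); o=p+v[3:6]+R.apply(np.array([0,0,h])-G)
    K,Rc,t=cam(n); c=-Rc.T@t; out=[]
    for u in uvs:
        r=Rc.T@np.linalg.inv(K)@[u[0],u[1],1]; x=R.inv().apply(c+r*((o-c)@z/(r@z))-p-v[3:])+G
        out.append((x[:2]*1e3).round(0))
    return np.array(out)
def blobs(v):
    # dark blobs inside floor region near pouring corner in top view
    a=eyes.snapshot("top").astype(np.uint8); g=cv2.cvtColor(a,cv2.COLOR_RGB2GRAY)
    p=np.array(manip.state()["ee_pos"]); R=Ro.from_rotvec(v[:3])*Rn
    F=np.array([[0,70,.018],[-105,70,.018],[-105,-33,.018],[-63,-75,.018],[60,-75,.018]])*[1e-3,1e-3,1]
    m=np.zeros(g.shape,np.uint8); cv2.fillConvexPoly(m,proj("top",p+v[3:6]+R.apply(F-G)).round().astype(np.int32),1)
    big=cv2.resize(g,None,fx=4,fy=4,interpolation=cv2.INTER_CUBIC); M4=cv2.resize(m,None,fx=4,fy=4,interpolation=cv2.INTER_NEAREST)
    k,_,st,ce=cv2.connectedComponentsWithStats(((big<130)&(M4>0)).astype(np.uint8))
    return [(ce[i]+.5)/4-.5 for i in range(1,k) if 60<st[i,4]<1500]
if __name__=="__main__":
    v=est(float(sys.argv[1])); u=blobs(v); C=caps(v,u); print(np.round(u,1).tolist())
    for c in C: print(c,"from spout",round(np.hypot(*(c-[-84.7,-54.7]))),"from cut wall",round(-( (c-[-84.7,-54.7])@[-1,-1])/2**.5),"along",round((c-[-84.7,-54.7])@[1,-1]/2**.5))
E
python3 caps.py 34 | grep -v "^cap"
```

```text
p [0.5924 0.0743 0.1636] F [ 1.2  0.4 -3.6] T [-0.23 -0.36  0.  ] w 0.148 cost -1.749 ['side', 'top'] shift [ 0.0002 -0.0003  0.0001]
tilt deg 34.1 slope own x,y [27.8 18.1]
pts [[0.445, 0.149, 0.002], [0.439, 0.118, 0.005], [0.451, 0.18, -0.002], [0.533, 0.251, 0.034], [0.519, -0.015, 0.087], [0.634, 0.085, 0.137]]
[[208.4, 230.9], [213.8, 236.5], [238.5, 237.9], [221.4, 239.1], [231.8, 240.9]]
[-99.  -2.] from spout 55 from cut wall 27 along -47
[-99. -24.] from spout 34 from cut wall 12 along -32
[-44. -66.] from spout 42 from cut wall 21 along 37
[-87. -42.] from spout 13 from cut wall 7 along -11
[-66. -63.] from spout 20 from cut wall 7 along 19
```

>>> servo_tool(
  deltas="-.0056 .0005 .0054 0 0;-.0058 .0004 .0052 0 0;-.0058 .0004 .005 0 0;0 0 -.004 0 0;0 0 .004 0 0;0 0 -.004 0 0;0 0 .004 0 0;0 0 0 0 0;0 0 0 0 0;0 0 0 0 0;0 0 0 0 0",
)

```text
time: 21.15
ee_pos: [0.5752, 0.0756, 0.1792]
eef_rot: [2.949, 1.083, -0.0]
force: [0.1, 0.7, -4.4]
gripper_width: 0.153
grip_force: 30.0
```

```bash
python3 caps.py 38 | grep -v "^cap"
```

```text
p [0.5752 0.0756 0.1792] F [ 0.1  0.7 -4.4] T [-0.22 -0.32 -0.01] w 0.153 cost -1.669 ['side', 'top'] shift [0.0003 0.0003 0.0005]
tilt deg 37.3 slope own x,y [31.1 18.5]
pts [[0.436, 0.145, 0.009], [0.43, 0.114, 0.013], [0.442, 0.176, 0.004], [0.523, 0.248, 0.04], [0.505, -0.016, 0.103], [0.618, 0.085, 0.154]]
[[209.0, 234.7], [214.5, 240.3], [238.6, 242.4], [222.1, 242.8]]
[-99.  -1.] from spout 56 from cut wall 28 along -48
[-100.  -24.] from spout 34 from cut wall 11 along -33
[-47. -65.] from spout 39 from cut wall 19 along 34
[-87. -42.] from spout 13 from cut wall 7 along -11
```

>>> servo_tool(
  deltas=".004 .0033 0 0 0;.004 .0033 0 0 0;.004 .0033 0 0 0;-.012 -.0099 0 0 0;0 0 0 0 0;.006 .005 0 0 0;.006 .005 0 0 0;-.012 -.01 0 0 0;0 0 0 0 0;0 0 0 0 0;0 0 0 0 0",
)

```text
time: 22.92
ee_pos: [0.5753, 0.0757, 0.1794]
eef_rot: [2.949, 1.083, 0.001]
force: [0.8, -0.5, -3.8]
gripper_width: 0.154
grip_force: 30.4
```

```bash
python3 caps.py 38
```

```text
p [0.5753 0.0757 0.1794] F [ 0.8 -0.5 -3.8] T [-0.45 -0.24  0.12] w 0.154 cost -1.68 ['side', 'top'] shift [ 0.0011  0.0017 -0.0006]
tilt deg 37.6 slope own x,y [31.5 18.3]
pts [[0.437, 0.145, 0.007], [0.431, 0.114, 0.011], [0.443, 0.176, 0.002], [0.524, 0.249, 0.038], [0.506, -0.015, 0.103], [0.619, 0.087, 0.153]]
cap top 0.59 [-45.0, -72.0]
cap top 0.51 [-98.0, -3.0]
cap top 0.47 [-103.0, -16.0]
cap top 0.43 [-79.0, -39.0]
cap side 0.55 [-101.0, -4.0]
cap side 0.51 [-87.0, -34.0]
cap side 0.47 [-89.0, -22.0]
[[214.2, 240.1], [237.3, 242.9], [229.7, 244.0]]
[-101.  -23.] from spout 36 from cut wall 11 along -34
[-52. -66.] from spout 35 from cut wall 15 along 31
[-72. -57.] from spout 13 from cut wall 7 along 11
```

```bash
cat >> caps.py <<'E'
    a=eyes.snapshot("top"); g=cv2.cvtColor(a,cv2.COLOR_RGB2GRAY)
    for r in g[224:252,198:250:1][::1]: print("".join("%x"%(q//16) for q in r))
E
python3 caps.py 38 | tail -29
```

```text
[-71. -57.] from spout 14 from cut wall 8 along 11
effffffffffffffffffffffffffffffffffffffffffffffd7444
eeffffffffffffffffffffffffffffffffffffffffffffffa544
eeefffffffffffffffffffffffffffffffffffffffffffffc644
eeeeffffffffffffffffffffffffffffffffffffffffffffe844
eeeeeffffffffffffffffffffffffffffffffffffffffffffc64
eeeeeefffeeeeefffffffffffffffffffffffffffffffffffe94
eeeeeeeffeeeeeefffffffffffffffffffffffffffffffffffc6
eeeeeeeefeeffeddffffffffffffffffffffffffffffffffffe8
eeeeeeeeeccdeedceffffffffffffffffffffffffffffffffffa
eeeeeeeed989bddceffffffffffffffffffffffffffffffffffc
deeeeeedb8778bccdefffffffffffffffffffffffffffffffffe
eeeeeeedb9888bccdeefffffffffffffffffffffffffffffffff
eeeeeeeddbaabdeeefeeefffffffffffffffffffffffffffffff
eeeeeeeeddcdeeeeeffedeeeeeffffffffffffeeeeffffffffff
feeeeeeeedeeeecbaceeddddeeeeeffeeefffedddeeffffffffd
ffeeeeeeeeeeeda778beedeeeeedddddddeeeddeeddefffffeca
fffeeeeeeeeeeda8779deeeddeeeccdeeedeeeeeeeddefffdbaa
ffffeeeeeeeeedca88adedb99ceedeeffeeedbaabdeddedcbaaa
fffffeeeeeeeeeddbbceed9778bdeecbbceed9778bddcbbaaaaa
efffffeeeeeeeeeddeeeeda878aded9779deda8779debaaaaaaa
8efffffeeeeeeeeeeeeeeecaaaceec9778beec988acdbaaaaaaa
38efffffeeeeeeeeeeeeeeedddeeeda889ceedcaabcbaaaaaabd
338efffffeeeeeeeeeeeeeeeeeeeeedbbcdeeedbbbbaaaaabdef
3338efffffeedeeeeeeeeeeeeeeeeeeeeeeeeecbbbaaaabcdfff
33248efffffeeefffffffeeeeeeeeeeeeeeeedcbbbaaabdeffff
333338efffffeeffffffffffffeeeeeeeeeeecbbbbbbdeffffff
3323248efffffefffffffffffffffffeeeeedcbbbcdefffffffe
33333338effffefffffffffffffffffffffedbbbcefffffffea7
```

>>> servo_tool(
  deltas="0 0 -.004 0 0;0 0 -.004 0 0;0 0 -.004 0 0;0 0 0 0 0;0 0 0 0 0",
)

```text
time: 24.4
ee_pos: [0.575, 0.0759, 0.1672]
eef_rot: [-2.949, -1.083, 0.0]
force: [-0.7, -0.1, -1.8]
gripper_width: 0.157
grip_force: 30.0
```

```bash
sed -i 's/<130/<150/; s/-105,70,.018\],\[-105,-33/-112,70,.018],[-112,-33/' caps.py; python3 caps.py 36 | grep -v "^cap"| head -9
```

```text
p [0.575  0.0759 0.1672] F [-0.7 -0.1 -1.8] T [ 0.01 -0.06  0.02] w 0.157 cost -1.71 ['side', 'top'] shift [ 0.0008  0.0004 -0.0005]
tilt deg 35.0 slope own x,y [28.8 18.1]
pts [[0.431, 0.151, 0.002], [0.425, 0.12, 0.006], [0.438, 0.182, -0.002], [0.521, 0.253, 0.034], [0.502, -0.013, 0.09], [0.618, 0.086, 0.14]]
[[207.5, 235.9], [212.8, 241.5], [220.5, 244.1], [235.9, 244.2], [228.5, 245.3]]
[-99.  -2.] from spout 55 from cut wall 27 along -47
[-100.  -24.] from spout 34 from cut wall 11 along -33
[-87. -42.] from spout 13 from cut wall 7 along -11
[-50. -65.] from spout 36 from cut wall 17 along 32
[-70. -57.] from spout 15 from cut wall 9 along 12
```

```bash
python3 -c "
from workcell import manip
print(manip.close_job())"
```

```text
the job is handed in; nothing more can be done
None
```

I stood the tube fully home in free well 7 of the rack and let go of it. The tote is still held by its +x rim, tilted about 35° on its pouring edge, with all five caps touching in a chain within 55 mm of the spout and none spilled; the job is handed in.

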